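# Register a batch of engraving dies in the tipping tray

### The job

Level the tipping tray, lift every die out of the black pocket tray and set each one flat in a lane of its own at the low-walled loading end of the tray, clear of the fence. When all of them are in, push the fence edge of the tray all the way down so that the dies slide flush against the fence together, then push the other edge back down so the tray is left level with all the dies still against the fence. Leave the spool, the jar and the hammer alone.

Things in the scene. Friction and masses are not known exactly. Their poses are not given: they have to be found in the camera images.
- tip_tray (a joint): tilt of the tipping tray about the hinge under its middle (rad): 0 = level, at a stop; grows as the fence end goes down, to the stop at 0.42. The hinge is stiff (0.6 N m of friction) and stays where it is left, with or without dies; 6 to 10 N at the middle of a push tab moves it. From a tilt of about 0.3 the dies slide to the fence on the slick floor.
- tray_floor (a point): centre of the tray floor's upper face, moving with the tray: x along the lanes to the fence, y across, z up. Four lanes, each 52 mm wide, middles at y = -84, -28, 28, 84 mm, parted by walls 4 mm thick, 10 mm high; fence face at x = 73 mm, low wall's face at x = -73 mm. The hinge axis runs along y, 4 mm below this point. A die flush with the fence has its origin at x = 43 mm.
- fence_tab (a point): middle of the push tab beyond the fence, on its upper face, 115 mm from the middle of the tray: a flat lip with a black rubber pad, 90 mm wide, from 83 to 140 mm from the tray's middle, level with the tray floor. Pushing it down tips the tray. As the tray tips, the loading end and the tangs there (45 mm above the floor) rise: keep the gripper's body off them.
- load_tab (a point): the same at the loading end, 115 mm from the middle on the other side. Pushing it down levels the tray.
- pocket_tray: black plastic storage tray, fixed, 168 x 178 mm, 15 mm high, with 2 x 3 pockets of 63 (x) by 43 (y) mm, 9 mm deep, floors 6 mm above the table; pocket centres at x = -39.5 and 39.5 mm, y = -56, 0 and 56 mm. Origin: centre of its underside, x along the pockets' long side.
- die0: a die: steel foot 60 (x) by 40 (y) by 12 mm high, with a brass upright tang on top in the middle, 16 mm thick (x), 30 mm wide (y), 33 mm high, its flat faces square to x; 45 mm high in all, 0.14 to 0.26 kg, heavy foot. In its pocket the foot cannot be gripped, only the tang. Origin: centre of the underside; z up through the tang. All dies are alike, either way round. May be absent (None).
- die1: a die: steel foot 60 (x) by 40 (y) by 12 mm high, with a brass upright tang on top in the middle, 16 mm thick (x), 30 mm wide (y), 33 mm high, its flat faces square to x; 45 mm high in all, 0.14 to 0.26 kg, heavy foot. In its pocket the foot cannot be gripped, only the tang. Origin: centre of the underside; z up through the tang. All dies are alike, either way round. May be absent (None).
- die2: a die: steel foot 60 (x) by 40 (y) by 12 mm high, with a brass upright tang on top in the middle, 16 mm thick (x), 30 mm wide (y), 33 mm high, its flat faces square to x; 45 mm high in all, 0.14 to 0.26 kg, heavy foot. In its pocket the foot cannot be gripped, only the tang. Origin: centre of the underside; z up through the tang. All dies are alike, either way round. May be absent (None).
- die3: a die: steel foot 60 (x) by 40 (y) by 12 mm high, with a brass upright tang on top in the middle, 16 mm thick (x), 30 mm wide (y), 33 mm high, its flat faces square to x; 45 mm high in all, 0.14 to 0.26 kg, heavy foot. In its pocket the foot cannot be gripped, only the tang. Origin: centre of the underside; z up through the tang. All dies are alike, either way round. May be absent (None).
- die4: a die: steel foot 60 (x) by 40 (y) by 12 mm high, with a brass upright tang on top in the middle, 16 mm thick (x), 30 mm wide (y), 33 mm high, its flat faces square to x; 45 mm high in all, 0.14 to 0.26 kg, heavy foot. In its pocket the foot cannot be gripped, only the tang. Origin: centre of the underside; z up through the tang. All dies are alike, either way round. May be absent (None).
- spool: bystander: copper spool, 48 mm across, 58 mm high; origin at the centre of its underside
- jar: bystander: glass jar, 60 mm across, 80 mm high; origin at the centre of its underside
- hammer: bystander: hammer lying on the table; origin at the middle of its underside
- tray_stand: fixed dark steel stand, 252 mm wide, of the aluminium tipping tray (156 mm long, 228 mm wide, four lanes side by side); origin: centre of its underside. The tray has a dark steel fence, 10 mm thick and 13 mm above the floor, at one end and an aluminium wall only 6 mm high at the other, the loading end. The hinge axis is 70 mm above the table.

How it is judged:
By the outcome, as a careful person would: the job done as asked, in the order asked, and still so for the second after the job is handed in, with the robot touching nothing.
Of die0, die1, die2, die3, die4 only 3 to 4 are there at a start; the rules pass over those that are not, and their reading is None.
At some moment in a run one of die0, die1, die2, die3, die4 may be knocked a few centimetres aside while the robot is not near it.
Once in a run the grip may slacken for a moment while it holds something.
It also fails if it takes over 208 s, if anything falls off the work surface, if the arm or the gripper's body presses on something with over 40 N, if the wrist force passes 120 N, or if a joint passes its speed limit or range.

### The arm

A 6-joint arm with a two-finger parallel gripper is mounted at the origin on the work surface. World frame = base frame: x ahead of the robot, y to its left, z up, the work surface at z = 0. Lengths are in m, angles in rad, forces in N, time in s.
With the tool pointing down it reaches from about 0.3 to 0.85 m from the base axis. Payload 4.2 kg.
Tool frame: the origin (TCP) lies at the very end of the fingers, on their centre line; the grasp point (between the pads) lies 19 mm behind it; z points along the fingers, y is the line along which they close (so a half turn about z gives the same grasp; the last joint's range is limited). The gripper opens to 91 mm and grips with 3 to 60 N. Pads are 32 mm wide; open, the fingers measure 118 mm over their backs; the gripper's body (76 mm by 178 mm) begins 60 mm behind the grasp point.
Start: joints at [-1.364, 0.32, 1.565, -0, 1.257, -0.02], TCP at [0.129, -0.56, 0.214] pointing down, gripper open.
Joint ranges: [-3.11, 3.11], [-0.84, 2.01], [0.21, 2.61], [-1.34, 4.49], [0.05, 2.63], [-2.56, 2.56]. Speed limits (rad/s): [2.57, 2.57, 3.14, 3.14, 3.14, 3.14].

### API

Orientations are given as a unit quaternion [x, y, z, w].
In Python, from plant import r gives the robot as it stands.
- The arm moves only by the shell command python3 shift.py 'ROWS' [FORCE]. ROWS is 1 to 5 rows, parted by semicolons, with the numbers parted by commas; each row has 7 numbers: a rotation vector rx, ry, rz in units of 0.05 rad, then dx, dy, dz in units of 25 mm, then the finger opening in m; each row shifts and turns the commanded pose from where the row before left it, along the tool's axes as they then stand; what a row does not reach is not made up. A row lasts 1/12 s, in which the tool goes at most 0.0417 m and 0.125 rad, less where a joint would pass 70% of its speed; a pose out of reach is approached as far as the arm can. The fingers move at their own pace and stop on an object; FORCE is the grip in N (left out, the last holds). Time passes only in rows, so rows that do not move let the fingers close. It prints the time, the measured TCP pose, the force, the opening and the grip force at its end. Input that does not fit is refused with a message, and nothing moves.
- r.read_state(): the state, without advancing time (a new reading comes with each control period).
- r.grab_frame(name): name is "side" or "top" or "wrist"; returns a dict with "pixels" (400x640x3 uint8, red, green, blue), "camera_matrix" (3x3 intrinsics, pixels), "R" (3x3) and "t" (3): a world point X has camera coordinates R X + t; the wrist camera has in their place "tool_from_camera" (4x4, takes a point from camera to tool coordinates, whose origin is the TCP and whose axes are the flange's). Camera axes: x right, y down, z forward; pixel columns grow to the right and rows downward; lengths in m; the calibration is good to about 2 mm. A picture is of the moment at which its call begins: read the wrist's pose just before it. There is no depth.
- r.hand_in(): hands the job in; it is judged then, once.
The state is a dict: "clock": time; "qpos": joint angles; "dq": joint speeds; "joint_torque": joint torques, N m; "eef_pos": TCP position; "ee_rot": TCP orientation; "ft_force": force on the tool from outside, world axes, zero at the start; "wrist_torque": the same for the moment, N m; "width": finger opening in m; "finger_force": force on a finger pad.
Only numpy, scipy, OpenCV 4.12 (cv2) and the standard library are available. Lean on these libraries where they do the work, as an engineer would, in place of code of your own. Each camera call takes 0.05 s, during which the arm holds its last target. There are 200 camera calls.

## Working session

There is one attempt and no reset: what is moved stays moved. The work goes in short steps, Python scripts to look and compute and a shell command to move; the robot and the scene stay as the last step left them, time stands still between calls to the robot, and variables do not carry over. Pictures are saved under pics/ and viewed, at most 14 in all, crops included, and the job is handed in when it is done.

```bash
ls; mkdir -p pics; python3 - <<'E'
from plant import r
import cv2
print(r.read_state())
for n in ("top","side"):
    f=r.grab_frame(n); cv2.imwrite(f"pics/{n}0.png",f["pixels"][:,:,::-1]); print(n,f["camera_matrix"],f["R"],f["t"])
E
```

```text
pics
plant.py
shift.py
{'clock': 0.0, 'qpos': array([-1.36401119e+00,  3.20275079e-01,  1.56564808e+00,  1.04745631e-05,
        1.25738777e+00, -1.99698296e-02]), 'dq': array([ 1.03537817e-03,  1.18060207e-06,  7.29600739e-05,  5.37823721e-04,
       -9.41135515e-04,  2.76449879e-04]), 'joint_torque': array([ 9.79617471e-04, -4.12456262e+01, -2.31968611e+01,  7.29539269e-02,
        4.57691553e-02, -1.24837643e-04]), 'eef_pos': array([ 0.12918965, -0.55979487,  0.21314195]), 'ee_rot': array([ 9.93579471e-01,  1.13133090e-01, -7.51744020e-05, -8.55857776e-04]), 'ft_force': array([ 0.19395989, -0.03078419,  0.31205535]), 'wrist_torque': array([ 0.0265981 ,  0.01366635, -0.00111828]), 'finger_force': 0.0, 'width': 0.09135642656499998}
top [[469.8134448    0.         323.08980274]
 [  0.         469.8134448  200.39720869]
 [  0.           0.           1.        ]] [[ 0.02736313 -0.99962369 -0.00193179]
 [-0.99351479 -0.02698245 -0.11045504]
 [ 0.11036136  0.00494165 -0.99387924]] [-0.03046977  0.64417684  1.10207381]
side [[520.72569899   0.         330.65029558]
 [  0.         520.72569899 201.26937068]
 [  0.           0.           1.        ]] [[-0.88637204 -0.46288509  0.00905491]
 [-0.27197134  0.5047671  -0.81929345]
 [ 0.3746681  -0.72866149 -0.57330293]] [0.57171798 0.24517969 0.97084795]
```
View pics/top0.png

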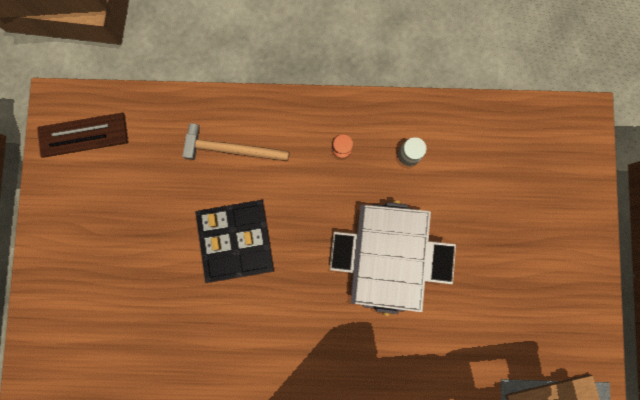

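View pics/side0.png

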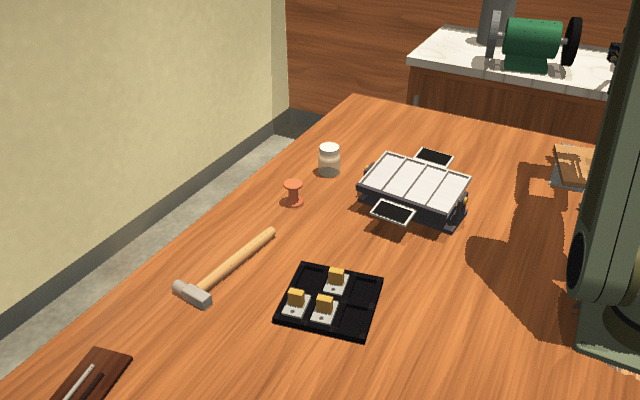

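The top view shows three dies in the pocket tray (tangs near (211,220), (216,243) and (248,238)). The tipping tray is around (392,258), with its tabs at (343,252) and (442,263). The spool, jar and hammer lie beyond them. I'll enlarge both trays.

```bash
cat > h.py <<'E'
import numpy as np, cv2
from scipy.spatial.transform import Rotation as Ro
from plant import r
def w(f,u,v,z):
    "world point of pixel on plane height z"
    K=f["camera_matrix"];R=np.array(f["R"]);t=np.array(f["t"])
    d=R.T@np.linalg.solve(K,[u,v,1.]);c=-R.T@t
    return c+d*(z-c[2])/d[2]
def px(f,X):
    p=f["camera_matrix"]@(np.array(f["R"])@np.array(X)+np.array(f["t"])); return p[:2]/p[2]
def crop(f,name,u0,v0,u1,v1,s):
    im=cv2.resize(np.ascontiguousarray(f["pixels"][v0:v1,u0:u1,::-1]),None,fx=s,fy=s,interpolation=cv2.INTER_CUBIC)
    cv2.imwrite("pics/"+name,im)
E
python3 - <<'E'
from h import *
f=r.grab_frame("top"); 
a=f["pixels"]; crop(f,"t1.png",190,190,290,290,5.9)
import cv2,numpy as np
A=cv2.imread("pics/t1.png")
crop(f,"t2.png",325,190,465,325,4.4); 
g=r.grab_frame("side"); crop(g,"s2.png",345,130,485,240,5.4)
E
```

View pics/t1.png

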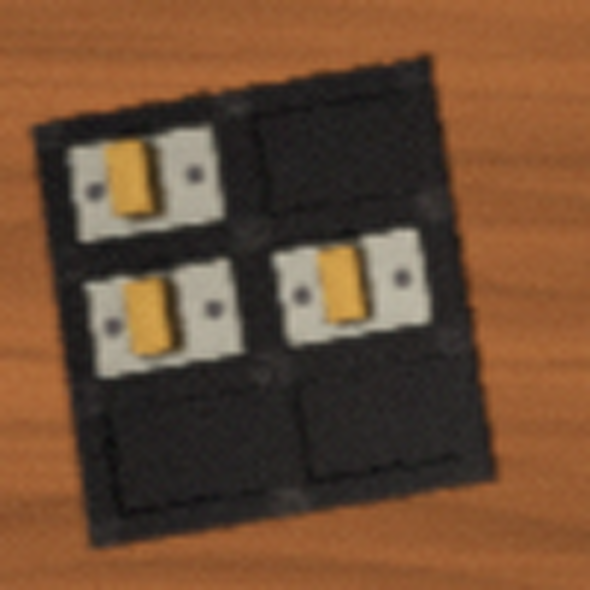

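View pics/t2.png

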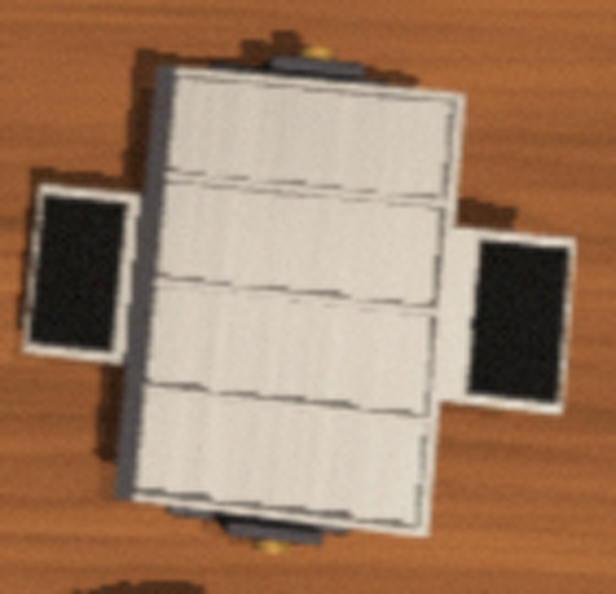

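View pics/s2.png

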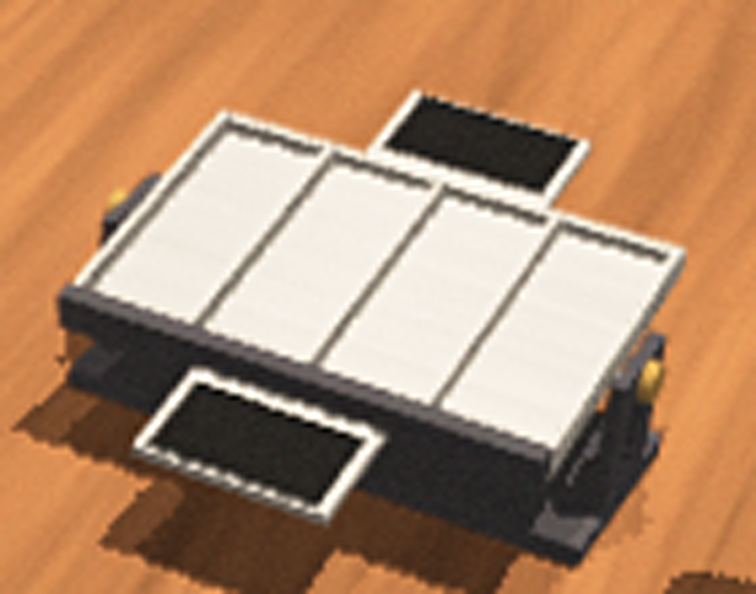

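The top crop puts the dark fence and its tab on the left (+y) and the low-walled loading end on the right. The fence side is down. Lip outer corners read (38,186) and (24,352) on the fence tab, and (577,238) and (562,413) on the load tab. The pocket tray corners are (35,128), (430,57), (495,478) and (92,545). I'll fit the poses from these.

```bash
cat >> h.py <<'E'
def tp(p,X):
    "tray-frame point to world; p=hx,hy,yaw of tray x,tilt"
    R=Ro.from_euler("z",p[2])*Ro.from_euler("y",p[3])
    return np.array([p[0],p[1],.070])+R.apply(np.array(X)+[0,0,.004])
def delta(xyz,yaw):
    "moves from the measured pose to xyz with tool y axis at world angle yaw (mod pi)"
    s=r.read_state();R=Ro.from_quat(s["ee_rot"]);M=R.as_matrix()
    d=R.inv().apply(np.array(xyz)-s["eef_pos"])
    cur=np.arctan2(M[1,1],M[0,1]); a=(yaw-cur+np.pi/2)%np.pi-np.pi/2
    print("t %.1f d(tool) %s rz %.4f tilt %s q6 %.2f"%(s["clock"],d.round(4),-a,M[:2,2].round(4),s["qpos"][5]))
E
python3 - <<'E'
from h import *
from scipy.optimize import least_squares
f=r.grab_frame("top");g=r.grab_frame("side")
q=lambda c,o,s:(np.array(c)+.5)/s-.5+np.array(o)
tt=[q(c,(325,190),4.4) for c in [(38,186),(24,352),(577,238),(562,413)]]
ss=[q(c,(345,130),5.4) for c in [(135,445),(327,520),(418,92),(588,145)]]
P=[[.140,-.045,0],[.140,.045,0],[-.140,-.045,0],[-.140,.045,0]]
def res(p): return np.concatenate([np.r_[px(f,tp(p,X))-a,px(g,tp(p,X))-b] for X,a,b in zip(P,tt,ss)])
s=least_squares(res,[.53,-.2,1.5,.3]);print(s.x,s.fun.round(1))
C=[q(c,(190,190),5.9) for c in [(35,128),(430,57),(495,478),(92,545)]]
W=np.array([w(f,*c,.015) for c in C]);print(W.round(4))
print("sides",np.linalg.norm(W-np.roll(W,1,0),axis=1))
c=W.mean(0);ex=W[1]+W[2]-W[0]-W[3];yaw=np.arctan2(ex[1],ex[0]);print("pt",c,yaw)
for n,t in [("A",[(103,145),(147,141),(155,212),(117,216)]),]: pass
for n,c in [("A",(146,184)),("B",(164,319)),("C",(351,288))]:print(n,w(f,*q(c,(190,190),5.9),.018).round(4))
R=Ro.from_euler("z",yaw)
for i in(-1,1):
  for j in(-1,0,1): 
    X=np.r_[c+0]*[1,1,0]+R.apply([i*.0395,j*.056,.018]);print(i,j,X.round(4),((px(f,X)-190+.5)*5.9-.5).round())
E
```

```text
[ 0.51288736 -0.17598989  1.49251665  0.1441796 ] [ 0.7 -0.  -0.6  0.6 -0.   0.5 -0.1 -0.1 -0.1  0.2 -1.1  0.5  0.4  0.4
  0.3  0.2]
[[0.6116 0.3003 0.015 ]
 [0.6459 0.1368 0.015 ]
 [0.4725 0.1028 0.015 ]
 [0.4408 0.2671 0.015 ]]
sides [0.17404114 0.16704333 0.17666982 0.1672697 ]
pt [0.54267833 0.20173976 0.015     ] -1.3721390589276778
A [0.5893 0.252  0.018 ]
B [0.5338 0.2417 0.018 ]
C [0.5486 0.165  0.018 ]Traceback (most recent call last):
  File "<stdin>", line 19, in <module>
TypeError: can only concatenate tuple (not "int") to tuple
```

The fit residuals are under about 1 px: tray tilt 0.144, yaw 1.4925, pocket tray yaw -1.372. All three dies sit in their pockets. First I'll level the tray from the load tab with closed fingers.

```bash
cat >> h.py <<'E'
T=[.51289,-.17599,1.49252,0.]   # tray, levelled
E
python3 - <<'E'
from h import *
p=T[:3]+[.1442]
a=tp(p,[-.115,0,0]);print(a,tp(T,[-.115,0,0]))
delta(a+[0,0,.02],T[2])
E
```

```text
[ 0.50403569 -0.28887491  0.09048407] [ 0.50389741 -0.29063787  0.074     ]
t 0.3 d(tool) [ 0.4262 -0.18    0.1033] rz 0.3051 tilt [-0.0001  0.0005] q6 -0.02
```

Units first: shifts go in units of 25 mm and turns go in units of 0.05 rad. So 0.035 m is 1.4, -0.0165 m is -0.66, 0.06 rad is 1.2.

```bash
python3 shift.py '0,0,1.2,1.4,-0.66,0,0;0,0,1.2,1.4,-0.66,0,0;0,0,1.2,1.4,-0.66,0,0;0,0,1.2,1.4,-0.66,0,0;0,0,1.2,1.4,-0.66,0,0' 20
python3 -c "
from h import *
delta(tp(T[:3]+[.1442],[-.115,0,0])+[0,0,.02],T[2])"
```

```text
clock: 0.72
eef_pos: [0.2949, -0.4585, 0.2142]
ee_rot: [0.999, -0.038, -0.0, 0.0]
ft_force: [-0.5, -1.6, 0.5]
width: 0.0607
finger_force: 0.0
t 0.7 d(tool) [ 0.1955 -0.1852  0.1037] rz 0.0015 tilt [-0.0001 -0.    ] q6 0.63
```

```bash
python3 shift.py '0,0,0,1.12,-1.06,0,0;0,0,0,1.12,-1.06,0,0;0,0,0,1.12,-1.06,0,0;0,0,0,1.12,-1.06,0,0;0,0,0,1.12,-1.06,0.4,0' >/dev/null
python3 shift.py '0,0,0,1.12,-1.06,0.8,0;0,0,0,1,-1.04,0.8,0;0,0,0,0,0,0.8,0;0,0,0,0,0,0.8,0;0,0,0,0,0,0,0'
python3 -c "
from h import *
delta(tp(T[:3]+[.1442],[-.115,0,0])+[0,0,.01],T[2])"
```

```text
clock: 1.55
eef_pos: [0.4968, -0.2883, 0.1207]
ee_rot: [0.999, -0.036, -0.004, -0.002]
ft_force: [-0.6, 0.8, 0.7]
width: 0.0007
finger_force: 0.0
t 1.6 d(tool) [0.0074 0.0001 0.0201] rz 0.0068 tilt [-0.0074  0.0043] q6 1.10
```

Scaled: 0.008 m is 0.32, 0.005 m is 0.2.

```bash
python3 shift.py '0,0,0,0.16,0,0.32,0;0,0,0,0.12,0,0.32,0;0,0,0,0,0,0.32,0;0,0,0,0,0,0.2,0;0,0,0,0,0,0.2,0'
python3 shift.py '0,0,0,0,0,0.2,0;0,0,0,0,0,0.16,0;0,0,0,0,0,0.12,0;0,0,0,0,0,0.08,0;0,0,0,0,0,0,0'
```

```text
clock: 1.97
eef_pos: [0.5057, -0.2917, 0.0908]
ee_rot: [0.999, -0.037, 0.0, 0.0]
ft_force: [-1.4, -1.3, 5.5]
width: 0.0007
finger_force: 2.8
clock: 2.38
eef_pos: [0.5061, -0.2921, 0.0775]
ee_rot: [0.999, -0.037, 0.001, 0.001]
ft_force: [-0.3, -1.6, 2.5]
width: 0.0008
finger_force: 1.2
```

```bash
python3 shift.py '0,0,0,0,0,0.08,0;0,0,0,0,0,0.08,0;0,0,0,0,0,0.04,0;0,0,0,0,0,0,0'
python3 shift.py '0,0,0,0,0,0.04,0;0,0,0,0,0,0.04,0;0,0,0,0,0,0,0'
```

```text
clock: 2.72
eef_pos: [0.5062, -0.2921, 0.0742]
ee_rot: [0.999, -0.037, 0.001, 0.001]
ft_force: [-3.6, -0.9, 13.7]
width: 0.0005
finger_force: 6.7
clock: 2.97
eef_pos: [0.5062, -0.2921, 0.0742]
ee_rot: [0.999, -0.037, 0.002, 0.001]
ft_force: [-5.7, 0.2, 24.3]
width: 0.0005
finger_force: 12.2
```

The tray is hard on its level stop: 24 N with no travel. Next I'll lift and head for the dies.

```bash
python3 shift.py '0,0,0,0,0,-1.2,0.05;0,0,0,0,0,-1.6,0.05;0,0,0,0,0,-1.6,0.05;0,0,0,0,0,-0.4,0.05;0,0,0,0,0,0,0.05' | tail -4
python3 -c "
from h import *
delta([.5495,.164,.19],-1.372)
f=r.grab_frame('top');crop(f,'t3.png',190,190,470,325,2.8);cv2.imwrite('pics/top1.png',f['pixels'][:,:,::-1])"
```

```text
ee_rot: [0.999, -0.037, 0.004, 0.002]
ft_force: [0.8, -0.8, 1.0]
width: 0.0308
finger_force: 0.0
t 3.4 d(tool) [ 0.0084 -0.4579  0.0022] rz -0.2722 tilt [ 0.0073 -0.0039] q6 1.10
```

View pics/t3.png

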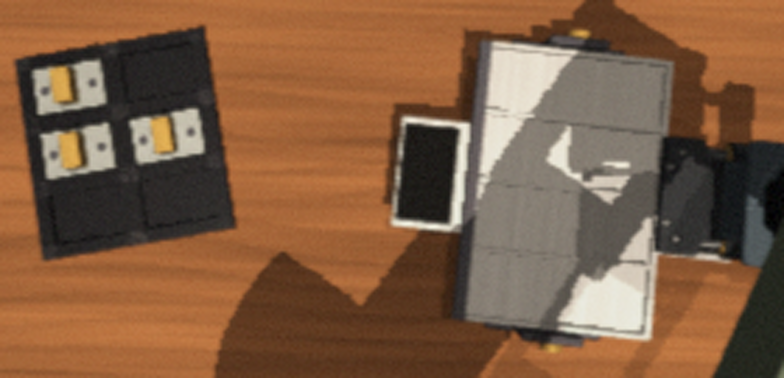

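The tray is level and the dies haven't moved. Moving over die C.

Scaled: -0.041 m is -1.64, 0.001 m is 0.04.

```bash
python3 shift.py '0,0,0,0.04,-1.64,0,0.05;0,0,0,0.04,-1.64,0,0.05;0,0,0,0.04,-1.64,0,0.05;0,0,0,0.04,-1.64,0,0.05;0,0,0,0.04,-1.64,0,0.05' >/dev/null
python3 shift.py '0,0,0,0.04,-1.64,0,0.05;0,0,0,0.04,-1.64,0,0.05;0,0,0,0.04,-1.64,0,0.05;0,0,0,0,-1.64,0,0.05;0,0,0,0,-1.64,0,0.05'>/dev/null
python3 shift.py '0,0,0,0,-1.6,0,0.05;0,0,-1.82,0,0,0,0.05;0,0,-1.82,0,0,0,0.05;0,0,-1.8,0,0,0,0.05;0,0,0,0,0,0,0.05' 
python3 -c "
from h import *
delta([.5495,.164,.19],-1.372)
s=r.read_state();f=r.grab_frame('wrist');cv2.imwrite('pics/w1.png',f['pixels'][:,:,::-1]);print(f['tool_from_camera'],f['camera_matrix'])"
```

```text
clock: 4.68
eef_pos: [0.5449, 0.1573, 0.1867]
ee_rot: [0.995, 0.1, -0.003, 0.0]
ft_force: [-0.0, -0.2, 0.6]
width: 0.0497
finger_force: 0.0
t 4.7 d(tool) [ 0.0058 -0.0057 -0.0034] rz 0.0023 tilt [-0.0056 -0.0014] q6 1.63
[[-9.63537970e-04 -9.67720986e-01 -2.52022151e-01  6.98900314e-02]
 [ 9.99999270e-01 -7.48541485e-04 -9.48956116e-04  7.11803598e-04]
 [ 7.29675713e-04 -2.52022881e-01  9.67721001e-01 -1.71280801e-01]
 [ 0.00000000e+00  0.00000000e+00  0.00000000e+00  1.00000000e+00]] [[344.17234316   0.         320.21191031]
 [  0.         344.17234316 202.12779844]
 [  0.           0.           1.        ]]
```

View pics/w1.png

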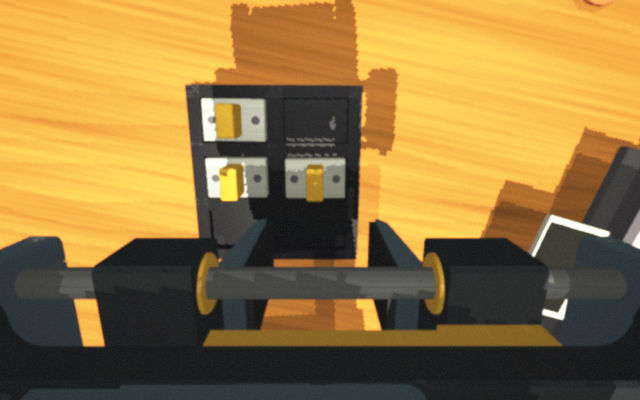

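The wrist view shows die C with foot holes at (294,179) and (337,179). B's right hole is at (258,178), and A's holes are at (211,121) and (256,120). I'll turn these into positions.

```bash
cat >> h.py <<'E'
def ww(f,s,u,v,z):
    "world point of wrist-camera pixel on height z"
    A=np.array(f["tool_from_camera"]);R=Ro.from_quat(s["ee_rot"])
    d=R.apply(A[:3,:3]@np.linalg.solve(f["camera_matrix"],[u,v,1.]));c=s["eef_pos"]+R.apply(A[:3,3])
    return c+d*(z-c[2])/d[2]
E
python3 - <<'E'
from h import *
s=r.read_state();f=r.grab_frame('wrist')
for n,a,b in [("C",(294,179),(337,179)),("A",(211,121),(256,120))]:
    P,Q=ww(f,s,*a,.018),ww(f,s,*b,.018);print(n,(P+Q)/2,np.linalg.norm(P-Q),np.arctan2(*(Q-P)[1::-1]))
E
```

```text
C [0.54870764 0.16212836 0.018     ] 0.043189936240707306 -1.3743857281488698
A [0.58945379 0.25045165 0.018     ] 0.043359330241826574 -1.3528763073523529
```

```bash
python3 shift.py '0,0,0,0.22,-0.188,0,0.05;0,0,0,0,0,1.6,0.05;0,0,0,0,0,1.6,0.05;0,0,0,0,0,1.2,0.05;0,0,0,0,0,0,0.05'
python3 -c "
from h import *
delta([.5493,.163,.023],-1.372)"
```

```text
clock: 5.2
eef_pos: [0.5465, 0.1615, 0.0734]
ee_rot: [0.995, 0.098, -0.007, 0.001]
ft_force: [-1.2, 0.5, -0.4]
width: 0.05
finger_force: 0.0
t 5.2 d(tool) [ 0.0038 -0.0009  0.0503] rz -0.0017 tilt [-0.0131 -0.0035] q6 1.64
```

Scaled: 0.03 m is 1.2, 0.015 m is 0.6.

```bash
python3 shift.py '0,0,0,0.08,0,1.2,0.05;0,0,0,0,0,0.6,0.05;0,0,0,0,0,0,0.05;0,0,0,0,0,0,0.05'
python3 -c "
from h import *
delta([.5493,.163,.023],-1.372)"
```

```text
clock: 5.53
eef_pos: [0.5537, 0.1634, 0.0355]
ee_rot: [0.995, 0.099, 0.0, -0.0]
ft_force: [0.3, -0.1, 0.8]
width: 0.0502
finger_force: 0.0
t 5.5 d(tool) [-0.0044 -0.0005  0.0125] rz -0.0009 tilt [0.0005 0.0001] q6 1.64
```

Scaled: -0.0044 m is -0.176, 0.0065 m is 0.26.

```bash
python3 shift.py '0,0,0,-0.176,0,0.24,0.05;0,0,0,0,0,0.26,0.05;0,0,0,0,0,0,0.05;0,0,0,0,0,0,0.05' 25
python3 -c "
from h import *
delta([.5493,.163,.023],-1.372)"
python3 shift.py '0,0,0,0,0,0,0;0,0,0,0,0,0,0;0,0,0,0,0,0,0;0,0,0,0,0,0,0;0,0,0,0,0,0,0'
```

```text
clock: 5.87
eef_pos: [0.5487, 0.1624, 0.0226]
ee_rot: [0.995, 0.099, 0.0, -0.0]
ft_force: [0.7, -0.0, -0.4]
width: 0.0501
finger_force: 0.0
t 5.9 d(tool) [ 0.0007 -0.0005 -0.0004] rz -0.0001 tilt [0.0005 0.0001] q6 1.64
clock: 6.28
eef_pos: [0.5488, 0.1624, 0.0223]
ee_rot: [0.995, 0.099, 0.0, 0.0]
ft_force: [-0.2, 0.1, -0.8]
width: 0.0194
finger_force: 0.0
```

Scaled: -0.04 m is -1.6, -0.03 m is -1.2.

```bash
python3 shift.py '0,0,0,0,0,0,0;0,0,0,0,0,0,0;0,0,0,0,0,0,0' 30
python3 shift.py '0,0,0,0,0,-0.8,0;0,0,0,0,0,-1.2,0;0,0,0,0,0,-1.6,0;0,0,0,0,0,-1.6,0;0,0,0,0,0,0,0'
python3 -c "
from h import *
for l in (-.028,.028,.084): print(tp(T,[-.036,l,0]))
delta(tp(T,[-.036,.028,.1]),T[2])"
```

```text
clock: 6.53
eef_pos: [0.5488, 0.1624, 0.0223]
ee_rot: [0.995, 0.099, 0.0, -0.0]
ft_force: [-0.4, 0.3, 1.4]
width: 0.0159
finger_force: 30.0
clock: 6.95
eef_pos: [0.5533, 0.1636, 0.1601]
ee_rot: [0.995, 0.099, 0.008, -0.001]
ft_force: [1.2, 0.7, -0.8]
width: 0.016
finger_force: 30.0
[ 0.53798919 -0.21406927  0.074     ]
[ 0.48216067 -0.20969027  0.074     ]
[ 0.42633214 -0.20531127  0.074     ]
t 7.0 d(tool) [-0.1433  0.3518 -0.0164] rz 0.2771 tilt [0.0149 0.0039] q6 1.64
```

The tang is held: width 16 mm at 30 N. Carrying it to lane +28.

Scaled: 0.0352 m is 1.408, -0.0143 m is -0.572.

```bash
python3 shift.py '0,0,0,-0.572,1.408,-0.12,0;0,0,0,-0.572,1.408,-0.12,0;0,0,0,-0.572,1.408,-0.12,0;0,0,0,-0.572,1.408,-0.12,0;0,0,0,-0.572,1.408,-0.12,0'|tail -2
python3 shift.py '0,0,0,-0.572,1.408,0,0;0,0,0,-0.572,1.408,0,0;0,0,0,-0.572,1.408,0,0;0,0,0,-0.572,1.408,0,0;0,0,0,-0.572,1.408,0,0'|tail -2
python3 shift.py '0,0,1.8,0,0,0,0;0,0,1.8,0,0,0,0;0,0,1.94,0,0,0,0;0,0,0,0,0,0,0;0,0,0,0,0,0,0' 
python3 -c "
from h import *
delta(tp(T,[-.036,.028,.02]),T[2])
s=r.read_state();f=r.grab_frame('wrist');cv2.imwrite('pics/w2.png',f['pixels'][:,:,::-1])"
```

```text
width: 0.0155
finger_force: 30.0
width: 0.0155
finger_force: 30.0
clock: 8.2
eef_pos: [0.4775, -0.2108, 0.1665]
ee_rot: [0.999, -0.038, -0.001, -0.0]
ft_force: [-0.1, 0.3, -0.7]
width: 0.0158
finger_force: 30.0
t 8.2 d(tool) [ 0.0046 -0.0014  0.0725] rz 0.0025 tilt [-0.0014  0.0005] q6 1.21
```

View pics/w2.png

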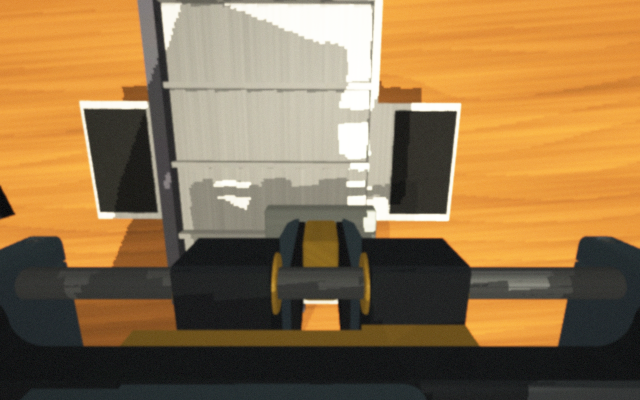

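The wrist view shows the die held and hanging straight. Lane walls are at rows 86, 162 and 238 (column 240), and the low wall is at about (374,120). I'll check the tray fit against these.

```bash
python3 - <<'E'
from h import *
s=r.read_state();f=r.grab_frame('wrist')
for u,v,z in [(260,86,.084),(270,162,.084),(230,236,.084),(374,120,.08),(92,160,.074),(88,160,.074),(455,160,.074)]:
    X=ww(f,s,u,v,z);d=Ro.from_euler("z",-T[2]).apply(X-np.array([T[0],T[1],.074]));print(d.round(4))
delta(tp(T,[-.036,.028,.0175]),T[2])
E
```

```text
[ 0.0043 -0.0555  0.01  ]
[-0.0008 -0.0021  0.01  ]
[0.0325 0.0561 0.01  ]
[-0.0771 -0.0323  0.006 ]
[ 0.1374 -0.002   0.    ]
[ 0.1404 -0.002   0.    ]
[-0.1415 -0.0024  0.    ]
t 8.3 d(tool) [ 0.0043 -0.0013  0.0753] rz 0.0023 tilt [-0.0007  0.0002] q6 1.21
```

Scaled: 0.03 m is 1.2, 0.0043 m is 0.172.

```bash
python3 shift.py '0,0,0,0.172,-0.04,1.2,0;0,0,0,0,0,1.2,0;0,0,0,0,0,0,0;0,0,0,0,0,0,0'|tail -2
python3 -c "
from h import *
delta(tp(T,[-.036,.028,.0165]),T[2])"
```

```text
width: 0.0158
finger_force: 30.0
t 8.6 d(tool) [0.0009 0.0001 0.0157] rz 0.0014 tilt [-0.0037  0.0016] q6 1.22
```

Scaled: 0.007 m is 0.28, 0.005 m is 0.2.

```bash
python3 shift.py '0,0,0,0,0,0.28,0;0,0,0,0,0,0.2,0;0,0,0,0,0,0.12,0;0,0,0,0,0,0,0;0,0,0,0,0,0,0'
python3 -c "
from h import *
delta(tp(T,[-.036,.028,.0165]),T[2])"
```

```text
clock: 9.05
eef_pos: [0.4826, -0.2104, 0.0927]
ee_rot: [0.999, -0.039, 0.0, 0.0]
ft_force: [0.8, 0.0, -2.5]
width: 0.0157
finger_force: 30.0
t 9.1 d(tool) [-0.0005 -0.0007  0.0022] rz 0.0001 tilt [ 0.0007 -0.0004] q6 1.22
```

Scaled: 0.0015 m is 0.06.

```bash
python3 shift.py '0,0,0,0,0,0.06,0;0,0,0,0,0,0,0;0,0,0,0,0,0,0'|sed -n '2p;4p'
python3 shift.py '0,0,0,0,0,0.04,0;0,0,0,0,0,0,0;0,0,0,0,0,0,0'|sed -n '2p;4p'
```

```text
eef_pos: [0.4824, -0.2104, 0.0909]
ft_force: [-0.2, -0.8, -2.5]
eef_pos: [0.4827, -0.2105, 0.0903]
ft_force: [0.8, 0.5, 3.2]
```

Contact is made, so I'll release and lift.

Scaled: -0.035 m is -1.4, -0.03 m is -1.2.

```bash
python3 shift.py '0,0,0,0,0,0,0.045;0,0,0,0,0,0,0.045;0,0,0,0,0,0,0.045;0,0,0,0,0,0,0.045'|tail -2
python3 shift.py '0,0,0,0,0,-0.8,0.05;0,0,0,0,0,-1.2,0.05;0,0,0,0,0,-1.4,0.05;0,0,0,0,0,0,0.05'|tail -3
python3 -c "
from h import *
f=r.grab_frame('top');crop(f,'t4.png',190,190,470,325,2.8)
delta([.5337,.241,.18],-1.372)
delta([.5895,.251,.18],-1.372)"
```

```text
width: 0.0397
finger_force: 0.0
ft_force: [1.3, -0.0, -0.2]
width: 0.0502
finger_force: 0.0
t 10.3 d(tool) [ 0.0136 -0.4548 -0.003 ] rz -0.2770 tilt [ 0.0076 -0.0036] q6 1.22
t 10.3 d(tool) [ 0.0684 -0.4691 -0.0026] rz -0.2770 tilt [ 0.0076 -0.0036] q6 1.22
```

View pics/t4.png

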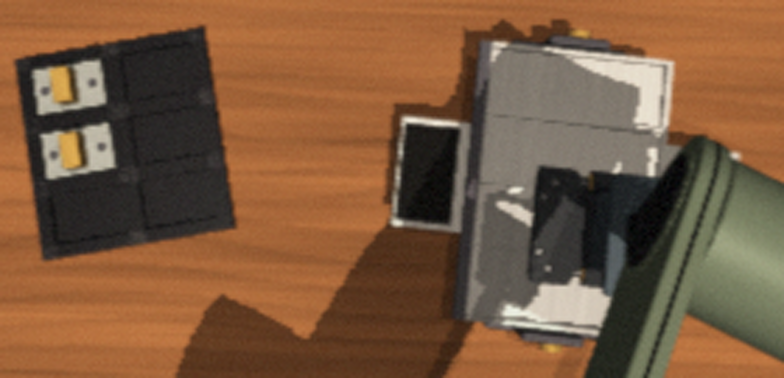

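A and B are still in their pockets. Fetching B.

Scaled: -0.0413 m is -1.652, 0.0012 m is 0.048.

```bash
python3 shift.py '0,0,0,0.048,-1.652,0,0.05;0,0,0,0.048,-1.652,0,0.05;0,0,0,0.048,-1.652,0,0.05;0,0,0,0.048,-1.652,0,0.05;0,0,0,0.048,-1.652,0,0.05' >/dev/null
python3 shift.py '0,0,0,0.048,-1.652,0,0.05;0,0,0,0.048,-1.652,0,0.05;0,0,0,0.048,-1.652,0,0.05;0,0,0,0.048,-1.652,0,0.05;0,0,0,0.048,-1.652,0,0.05' >/dev/null
python3 shift.py '0,0,0,0.048,-1.652,0,0.05;0,0,-1.82,0,0,0,0.05;0,0,-1.82,0,0,0,0.05;0,0,-1.86,0,0,0,0.05;0,0,0,0,0,0,0.05'|tail -3
python3 -c "
from h import *
delta([.534,.240,.0225],-1.372)
f=r.grab_frame('wrist');cv2.imwrite('pics/w3.png',f['pixels'][90:330,130:450,::-1])"
```

```text
ft_force: [-0.2, -0.2, -0.7]
width: 0.0501
finger_force: 0.0
t 11.5 d(tool) [0.0038 0.0023 0.1506] rz 0.0004 tilt [-0.0026 -0.0013] q6 1.78
```

View pics/w3.png

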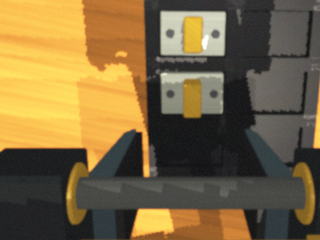

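In this crop, B's holes are at (299,184) and (343,184) in full-image pixels. A's are at (300,124) and (346,123).

```bash
python3 - <<'E'
from h import *
s=r.read_state();f=r.grab_frame('wrist')
for n,a,b in [("B",(299,184),(343,184)),("A",(300,124),(346,123))]:
    P,Q=ww(f,s,*a,.018),ww(f,s,*b,.018);print(n,(P+Q)/2,np.linalg.norm(P-Q),np.arctan2(*(Q-P)[1::-1]))
delta([.534,.240,.0225],-1.372)
E
```

```text
B [0.53313175 0.24075001 0.018     ] 0.04256386421191747 -1.3764858085794958
A [0.58949255 0.24999598 0.018     ] 0.04256559191657982 -1.3553030339406422
t 11.6 d(tool) [0.0034 0.0019 0.1511] rz -0.0043 tilt [-0.0018 -0.0009] q6 1.78
```

Scaled: 0.04 m is 1.6, 0.035 m is 1.4.

```bash
python3 shift.py '0,0,0,0.12,0.06,1.6,0.05;0,0,0,0,0,1.6,0.05;0,0,0,0,0,1.4,0.05;0,0,0,0,0,0.6,0.05;0,0,0,0,0,0,0.05'>/dev/null; python3 shift.py '0,0,0,0,0,0,0.05'|tail -2
python3 -c "
from h import *
delta([.534,.240,.0225],-1.372)"
```

```text
width: 0.05
finger_force: 0.0
t 12.1 d(tool) [-0.      0.0002  0.0216] rz -0.0037 tilt [-0.0016 -0.0008] q6 1.78
```

Scaled: 0.01 m is 0.4, 0.008 m is 0.32.

```bash
python3 shift.py '0,0,0,0,0,0.4,0.05;0,0,0,0,0,0.32,0.05;0,0,0,0,0,0.12,0.05;0,0,0,0,0,0,0.05;0,0,0,0,0,0,0.05'|sed -n 4p
python3 -c "
from h import *
delta([.534,.240,.0225],-1.372)"
python3 shift.py '0,0,0,0,0,0,0;0,0,0,0,0,0,0;0,0,0,0,0,0,0;0,0,0,0,0,0,0;0,0,0,0,0,0,0' 30 >/dev/null
python3 shift.py '0,0,0,0,0,0,0;0,0,0,0,0,0,0;0,0,0,0,0,0,0'
```

```text
ft_force: [0.1, 0.2, 0.3]
t 12.5 d(tool) [-0.0005  0.0006  0.0015] rz -0.0022 tilt [0.0004 0.0001] q6 1.78
clock: 13.2
eef_pos: [0.5343, 0.2407, 0.0238]
ee_rot: [0.995, 0.098, 0.0, -0.0]
ft_force: [0.3, 0.5, 1.3]
width: 0.0159
finger_force: 30.0
```

```bash
python3 shift.py '0,0,0,0,0,-0.8,0;0,0,0,0,0,-1.2,0;0,0,0,0,0,-1.6,0;0,0,0,0,0,-1.6,0;0,0,0,0,0,-0.4,0'
python3 -c "
from h import *
delta(tp(T,[-.036,-.028,.098]),T[2])"
```

```text
clock: 13.62
eef_pos: [0.5373, 0.242, 0.1701]
ee_rot: [0.995, 0.098, 0.005, -0.002]
ft_force: [1.4, 0.7, -1.8]
width: 0.0156
finger_force: 30.0
t 13.6 d(tool) [-0.0884  0.4474 -0.0039] rz 0.2751 tilt [0.0103 0.0043] q6 1.78
```

Scaled: 0.0373 m is 1.492, -0.0074 m is -0.296.

```bash
python3 shift.py '0,0,0,-0.296,1.492,-0.12,0;0,0,0,-0.296,1.492,0,0;0,0,0,-0.296,1.492,0,0;0,0,0,-0.296,1.492,0,0;0,0,0,-0.296,1.492,0,0'|tail -2
python3 shift.py '0,0,0,-0.296,1.492,0,0;0,0,0,-0.296,1.492,0,0;0,0,0,-0.296,1.492,0,0;0,0,0,-0.296,1.492,0,0;0,0,0,-0.296,1.492,0,0'|tail -2
python3 shift.py '0,0,0,-0.296,1.492,0,0;0,0,0,-0.296,1.492,0,0;0,0,1.8,0,0,0,0;0,0,1.8,0,0,0,0;0,0,1.9,0,0,0,0'|tail -2
python3 shift.py '0,0,0,0,0,0,0;0,0,0,0,0,0,0'
python3 -c "
from h import *
delta(tp(T,[-.036,-.028,.018]),T[2])"
```

```text
width: 0.0157
finger_force: 30.0
width: 0.0159
finger_force: 30.0
width: 0.0158
finger_force: 30.0
clock: 15.03
eef_pos: [0.5341, -0.2154, 0.1658]
ee_rot: [0.999, -0.038, -0.001, -0.0]
ft_force: [-0.2, 0.2, -2.4]
width: 0.0158
finger_force: 30.0
t 15.0 d(tool) [ 0.0039 -0.0016  0.0738] rz 0.0024 tilt [-0.0017  0.0006] q6 1.24
```

Scaled: 0.03 m is 1.2, 0.003 m is 0.12.

```bash
python3 shift.py '0,0,0,0.12,-0.06,1.2,0;0,0,0,0,0,1.2,0;0,0,0,0,0,0,0;0,0,0,0,0,0,0;0,0,0,0,0,0,0'|tail -2
python3 -c "
from h import *
delta(tp(T,[-.036,-.028,.018]),T[2])"
```

```text
width: 0.0158
finger_force: 30.0
t 15.4 d(tool) [-0.0007 -0.0004  0.0159] rz 0.0013 tilt [ 0.0016 -0.0008] q6 1.25
```

```bash
python3 shift.py '0,0,0,0,0,0.28,0;0,0,0,0,0,0.2,0;0,0,0,0,0,0.08,0;0,0,0,0,0,0,0;0,0,0,0,0,0,0'|sed -n '2p;4,6p'
python3 shift.py '0,0,0,0,0,0.04,0;0,0,0,0,0,0,0;0,0,0,0,0,0,0'|sed -n '2p;4p'
```

```text
eef_pos: [0.5379, -0.2144, 0.0929]
ft_force: [0.4, 0.1, -2.8]
width: 0.0156
finger_force: 30.0
eef_pos: [0.5379, -0.2144, 0.0919]
ft_force: [-0.0, -0.1, -2.8]
```

```bash
python3 shift.py '0,0,0,0,0,0.032,0;0,0,0,0,0,0,0;0,0,0,0,0,0,0'|sed -n '2p;4p'
```

```text
eef_pos: [0.538, -0.2145, 0.0918]
ft_force: [-2.5, 0.9, 4.7]
```

Scaled: 0.0006 m is 0.024.

```bash
python3 shift.py '0,0,0,0,0,0.024,0;0,0,0,0,0,0,0;0,0,0,0,0,0,0'|sed -n '2p;4p'
```

```text
eef_pos: [0.5381, -0.2145, 0.0918]
ft_force: [-1.8, 1.4, 9.0]
```

Seated. I'll release, lift and go for A.

```bash
python3 shift.py '0,0,0,0,0,0,0.045;0,0,0,0,0,0,0.045;0,0,0,0,0,0,0.045;0,0,0,0,0,0,0.045'|tail -2
python3 shift.py '0,0,0,0,0,-0.8,0.05;0,0,0,0,0,-1.2,0.05;0,0,0,0,0,-1.4,0.05;0,0,0,0,0,0,0.05'|tail -3
python3 -c "
from h import *
f=r.grab_frame('top');cv2.imwrite('pics/top2.png',f['pixels'][:,:,::-1])
delta([.5895,.251,.18],-1.372)"
```

```text
width: 0.0397
finger_force: 0.0
ft_force: [1.1, 0.6, 1.3]
width: 0.0501
finger_force: 0.0
t 17.3 d(tool) [ 0.0127 -0.4688 -0.0021] rz -0.2770 tilt [ 0.0079 -0.0034] q6 1.25
```

Scaled: -0.0413 m is -1.652, 0.0011 m is 0.044.

```bash
python3 shift.py '0,0,0,0.044,-1.652,0,0.05;0,0,0,0.044,-1.652,0,0.05;0,0,0,0.044,-1.652,0,0.05;0,0,0,0.044,-1.652,0,0.05;0,0,0,0.044,-1.652,0,0.05' >/dev/null
python3 shift.py '0,0,0,0.044,-1.652,0,0.05;0,0,0,0.044,-1.652,0,0.05;0,0,0,0.044,-1.652,0,0.05;0,0,0,0.044,-1.652,0,0.05;0,0,0,0.044,-1.652,0,0.05' >/dev/null
python3 shift.py '0,0,0,0.044,-1.652,0,0.05;0,0,0,0.04,-0.58,0,0.05;0,0,-1.82,0,0,0,0.05;0,0,-1.82,0,0,0,0.05;0,0,-1.86,0,0,0,0.05'|tail -3
python3 shift.py '0,0,0,0,0,0,0.05'|tail -2
python3 -c "
from h import *
delta([.5895,.2505,.0225],-1.372)
f=r.grab_frame('wrist');cv2.imwrite('pics/w4.png',f['pixels'][90:330,130:450,::-1])"
```

```text
ft_force: [-0.1, -0.3, 0.8]
width: 0.0502
finger_force: 0.0
width: 0.0498
finger_force: 0.0
t 18.7 d(tool) [0.0026 0.0014 0.1514] rz -0.0004 tilt [-0.0022 -0.0013] q6 1.76
```

View pics/w4.png

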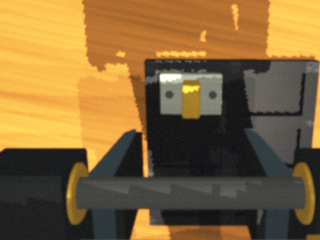

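Die A sits between the fingers at crop (190,95), the same place B was. Descending.

```bash
python3 shift.py '0,0,0,0.08,0.04,1.6,0.05;0,0,0,0,0,1.6,0.05;0,0,0,0,0,1.4,0.05;0,0,0,0,0,0.6,0.05;0,0,0,0,0,0,0.05'>/dev/null; python3 shift.py '0,0,0,0,0,0,0.05'|tail -2
python3 -c "
from h import *
delta([.5895,.2505,.023],-1.372)"
```

```text
width: 0.0499
finger_force: 0.0
t 19.2 d(tool) [0.0001 0.0003 0.0215] rz -0.0039 tilt [-0.0018 -0.0009] q6 1.76
```

```bash
python3 shift.py '0,0,0,0,0,0.4,0.05;0,0,0,0,0,0.32,0.05;0,0,0,0,0,0.12,0.05;0,0,0,0,0,0,0.05;0,0,0,0,0,0,0.05'|sed -n 4p
python3 -c "
from h import *
delta([.5895,.2505,.023],-1.372)"
python3 shift.py '0,0,0,0,0,0,0;0,0,0,0,0,0,0;0,0,0,0,0,0,0;0,0,0,0,0,0,0;0,0,0,0,0,0,0' 30 >/dev/null
python3 shift.py '0,0,0,0,0,0,0;0,0,0,0,0,0,0;0,0,0,0,0,0,0'
python3 shift.py '0,0,0,0,0,-0.8,0;0,0,0,0,0,-1.2,0;0,0,0,0,0,-1.6,0;0,0,0,0,0,-1.6,0;0,0,0,0,0,-0.4,0'
python3 -c "
from h import *
delta(tp(T,[-.036,.084,.098]),T[2])
delta(tp(T,[-.036,-.084,.098]),T[2])"
```

```text
ft_force: [-0.1, 0.3, 0.7]
t 19.6 d(tool) [-0.0005  0.0008  0.0016] rz -0.0021 tilt [0.0005 0.0001] q6 1.76
clock: 20.3
eef_pos: [0.5897, 0.2514, 0.0245]
ee_rot: [0.995, 0.098, 0.0, 0.0]
ft_force: [0.2, -0.1, 1.4]
width: 0.0156
finger_force: 30.0
clock: 20.72
eef_pos: [0.5927, 0.2526, 0.1711]
ee_rot: [0.995, 0.098, 0.005, -0.002]
ft_force: [1.2, 1.2, -0.1]
width: 0.0157
finger_force: 30.0
t 20.7 d(tool) [-0.2527  0.4165 -0.0046] rz 0.2752 tilt [0.0106 0.0042] q6 1.76
t 20.7 d(tool) [-0.091   0.4622 -0.0028] rz 0.2752 tilt [0.0106 0.0042] q6 1.76
```

Scaled: 0.0385 m is 1.54, -0.0076 m is -0.304.

```bash
python3 shift.py '0,0,0,-0.304,1.54,-0.12,0;0,0,0,-0.304,1.54,0,0;0,0,0,-0.304,1.54,0,0;0,0,0,-0.304,1.54,0,0;0,0,0,-0.304,1.54,0,0'|tail -2
python3 shift.py '0,0,0,-0.304,1.54,0,0;0,0,0,-0.304,1.54,0,0;0,0,0,-0.304,1.54,0,0;0,0,0,-0.304,1.54,0,0;0,0,0,-0.304,1.54,0,0'|tail -2
python3 shift.py '0,0,0,-0.304,1.54,0,0;0,0,0,-0.304,1.54,0,0;0,0,1.8,0,0,0,0;0,0,1.8,0,0,0,0;0,0,1.9,0,0,0,0'|tail -2
python3 shift.py '0,0,0,0,0,0,0;0,0,0,0,0,0,0'
python3 -c "
from h import *
delta(tp(T,[-.036,-.084,.0188]),T[2])"
```

```text
width: 0.0156
finger_force: 30.0
width: 0.0162
finger_force: 30.0
width: 0.0156
finger_force: 30.0
clock: 22.13
eef_pos: [0.5901, -0.2194, 0.1665]
ee_rot: [0.999, -0.038, -0.001, -0.0]
ft_force: [0.6, 0.0, -2.3]
width: 0.0156
finger_force: 30.0
t 22.1 d(tool) [ 0.0038 -0.0012  0.0737] rz 0.0024 tilt [-0.0015  0.0005] q6 1.27
```

```bash
python3 shift.py '0,0,0,0.12,-0.04,1.2,0;0,0,0,0,0,1.2,0;0,0,0,0,0,0,0;0,0,0,0,0,0,0;0,0,0,0,0,0,0'|tail -2
python3 shift.py '0,0,0,0,0,0.28,0;0,0,0,0,0,0.2,0;0,0,0,0,0,0.06,0;0,0,0,0,0,0,0;0,0,0,0,0,0,0'|sed -n '2p;4,6p'
python3 -c "
from h import *
delta(tp(T,[-.036,-.084,.0188]),T[2])"
```

```text
width: 0.016
finger_force: 30.0
eef_pos: [0.5937, -0.2188, 0.0941]
ft_force: [0.7, 1.2, -0.8]
width: 0.0158
finger_force: 30.0
t 23.0 d(tool) [ 0.0001 -0.0004  0.0013] rz 0.0001 tilt [ 0.0003 -0.0002] q6 1.28
```

```bash
python3 shift.py '0,0,0,0,0,0.048,0;0,0,0,0,0,0,0;0,0,0,0,0,0,0'|sed -n '2p;4p'
```

```text
eef_pos: [0.5936, -0.2188, 0.0927]
ft_force: [-0.3, 0.1, -2.0]
```

```bash
python3 shift.py '0,0,0,0,0,0.024,0;0,0,0,0,0,0,0;0,0,0,0,0,0,0'|sed -n '2p;4p'
```

```text
eef_pos: [0.5938, -0.2189, 0.0924]
ft_force: [-0.7, 0.6, -0.8]
```

```bash
python3 shift.py '0,0,0,0,0,0.024,0;0,0,0,0,0,0,0;0,0,0,0,0,0,0'|sed -n '2p;4p'
python3 shift.py '0,0,0,0,0,0,0.045;0,0,0,0,0,0,0.045;0,0,0,0,0,0,0.045;0,0,0,0,0,0,0.045'|tail -2
python3 shift.py '0,0,0,0,0,-0.8,0.05;0,0,0,0,0,-1.2,0.05;0,0,0,0,0,-1.4,0.05;0,0,0,0,0,-0.8,0.05;0,0,0,0,0,0,0.05'|tail -3
python3 -c "
from h import *
delta(tp(T,[.123,0,.12]),T[2]+np.pi/2)"
```

```text
eef_pos: [0.5939, -0.2189, 0.0924]
ft_force: [-1.5, -0.4, 5.8]
width: 0.0396
finger_force: 0.0
ft_force: [-0.5, -0.5, -0.5]
width: 0.0497
finger_force: 0.0
t 24.5 d(tool) [-0.0867 -0.1602  0.0066] rz -1.5708 tilt [ 0.0099 -0.0039] q6 1.28
```

All three dies are in. I'll move above the fence tab, turn the tool across it, and check the placement from there.

Units first: shifts go in units of 25 mm and turns go in units of 0.05 rad. So -0.032 m is -1.28, -0.0173 m is -0.692.

```bash
python3 shift.py '0,0,0,-0.692,-1.28,0,0;0,0,0,-0.692,-1.28,0,0;0,0,0,-0.692,-1.28,0,0;0,0,0,-0.692,-1.28,0,0;0,0,0,-0.692,-1.28,0,0' >/dev/null
python3 shift.py '0,0,-2.4,0,0,0,0;0,0,-2.4,0,0,0,0;0,0,-2.4,0,0,0,0;0,0,-2.4,0,0,0,0;0,0,-2.4,0,0,0,0' 20 >/dev/null
python3 shift.py '0,0,-2.4,0,0,0,0;0,0,-2.4,0,0,0,0;0,0,-2.4,0,0,0,0;0,0,-2.4,0,0,0,0;0,0,-2.4,0,0,0,0' >/dev/null
python3 shift.py '0,0,-2.4,0,0,0,0;0,0,-2.4,0,0,0,0;0,0,-2.4,0,0,0,0;0,0,0,0,0,0,0;0,0,0,0,0,0,0'
python3 -c "
from h import *
f=r.grab_frame('top');crop(f,'t5.png',190,120,470,325,2.8)
delta(tp(T,[.123,0,0.02]),T[2]+np.pi/2)"
```

```text
clock: 26.13
eef_pos: [0.5195, -0.0524, 0.1956]
ee_rot: [0.739, 0.674, -0.0, -0.001]
ft_force: [-0.1, 0.2, 0.6]
width: 0.0006
finger_force: 0.0
t 26.2 d(tool) [-0.0006  0.0031  0.1018] rz -0.0136 tilt [-0.0012  0.0001] q6 -0.03
```

View pics/t5.png

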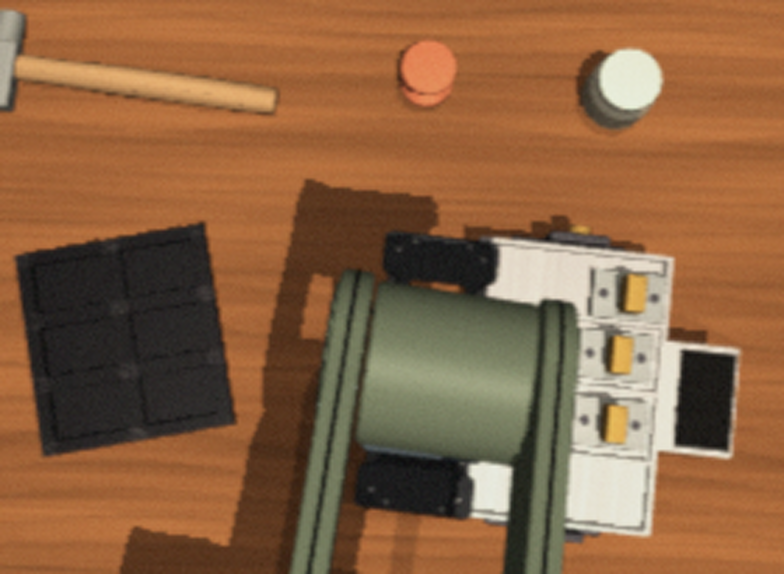

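All three dies stand flat in their own lanes at the loading end, with tangs at (635,293), (621,355) and (616,425). The pocket tray is empty and the bystanders haven't moved. Pushing the fence tab.

Scaled: 0.035 m is 1.4, 0.025 m is 1, -0.0136 rad is -0.272.

```bash
python3 shift.py '0,0,-0.272,0,0.12,1.4,0;0,0,0,0,0,1.4,0;0,0,0,0,0,1,0;0,0,0,0,0,0.4,0;0,0,0,0,0,0,0'|sed -n '2p;4p'
python3 -c "
from h import *
delta(tp(T,[.123,0,0]),T[2]+np.pi/2)"
```

```text
eef_pos: [0.5211, -0.0526, 0.089]
ft_force: [-0.7, 0.5, 0.3]
t 26.6 d(tool) [-0.0007  0.0016  0.015 ] rz 0.0015 tilt [-0.0056  0.0006] q6 -0.05
```

Scaled: 0.006 m is 0.24, 0.004 m is 0.16.

```bash
python3 shift.py '0,0,0,0,0.04,0.24,0;0,0,0,0,0,0.16,0;0,0,0,0,0,0.16,0;0,0,0,0,0,0.16,0;0,0,0,-0.04,0,0.16,0'|sed -n '2p;4p'
python3 shift.py '0,0,0,0,0,0.16,0;0,0,0,0,0,0.16,0;0,0,0,-0.04,0,0.16,0;0,0,0,0,0,0.12,0;0,0,0,-0.04,0,0.12,0'|sed -n '2p;4p'
```

```text
eef_pos: [0.5248, -0.0533, 0.0706]
ft_force: [-0.2, 3.1, 7.0]
eef_pos: [0.5247, -0.055, 0.0528]
ft_force: [-0.5, 4.4, 6.8]
```

```bash
python3 shift.py '0,0,0,-0.04,0,0.12,0;0,0,0,0,0,0.12,0;0,0,0,-0.04,0,0.12,0;0,0,0,0,0,0.12,0;0,0,0,-0.04,0,0.12,0'|sed -n '2p;4p'
python3 shift.py '0,0,0,0,0,0.12,0;0,0,0,-0.04,0,0.08,0;0,0,0,0,0,0.08,0;0,0,0,0,0,0.08,0;0,0,0,0,0,0,0'|sed -n '2p;4p'
```

```text
eef_pos: [0.5245, -0.0586, 0.0378]
ft_force: [-0.7, 1.6, 5.7]
eef_pos: [0.5244, -0.0602, 0.0292]
ft_force: [-2.0, 0.3, 14.4]
```

```bash
python3 shift.py '0,0,0,0,0,0.04,0;0,0,0,0,0,0.04,0;0,0,0,0,0,0,0'|sed -n '2p;4p'
python3 shift.py '0,0,0,0,0,0.04,0;0,0,0,0,0,0,0;0,0,0,0,0,0,0'|sed -n '2p;4p'
python3 -c "
from h import *
f=r.grab_frame('side');crop(f,'s5.png',345,100,485,240,4.2)"
```

```text
eef_pos: [0.5244, -0.0602, 0.0288]
ft_force: [-5.5, 0.5, 25.0]
eef_pos: [0.5244, -0.0602, 0.0287]
ft_force: [-7.0, 1.4, 32.0]
```

View pics/s5.png

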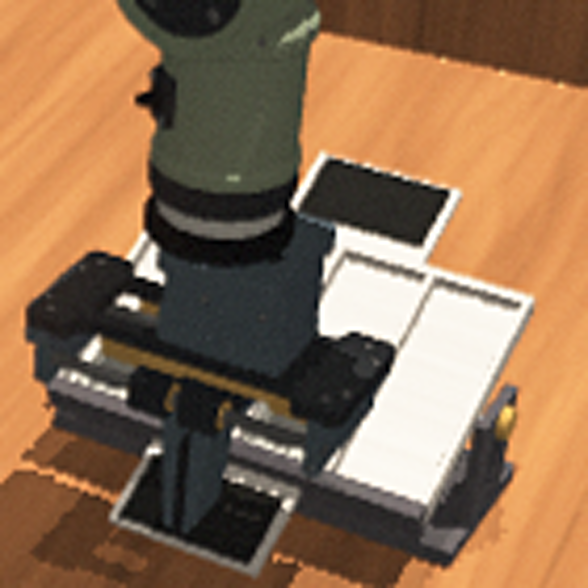

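The tray is against its tipped stop: 32 N with no travel. The loading end is empty, so the dies have slid to the fence. I'll back off and go to the load tab.

Scaled: 0.004 m is 0.16, -0.04 m is -1.6.

```bash
python3 shift.py '0,0,0,0.08,0,-0.8,0;0,0,0,0.16,0,-1.6,0;0,0,0,0,0,-1.6,0;0,0,0,0,0,-1.6,0;0,0,0,0,0,-1.2,0'|sed -n '2p;4p'
python3 -c "
from h import *
delta([*tp(T,[-.102,0,0])[:2],.2],T[2]+np.pi/2)"
```

```text
eef_pos: [0.5243, -0.0538, 0.1976]
ft_force: [0.9, 0.3, 0.4]
t 29.2 d(tool) [-0.2247 -0.0024 -0.0023] rz 0.0029 tilt [ 0.0031 -0.0005] q6 -0.05
```

Scaled: -0.0375 m is -1.5.

```bash
python3 shift.py '0,0,0,-1.5,0,0,0;0,0,0,-1.5,0,0,0;0,0,0,-1.5,0,0,0;0,0,0,-1.5,0,0,0;0,0,0,-1.5,0,0,0' >/dev/null
python3 shift.py '0,0,0,-1.5,-0.08,0,0;0,0,0,0,0,0,0;0,0,0,0,0,0,0' |sed -n '2p;4p'
python3 -c "
from h import *
delta([*tp(T,[-.102,0,0])[:2],.135],T[2]+np.pi/2)
f=r.grab_frame('top');crop(f,'t6.png',325,190,465,325,4.4)"
```

```text
eef_pos: [0.5041, -0.2796, 0.1936]
ft_force: [0.2, 0.3, -0.9]
t 29.9 d(tool) [0.002  0.0007 0.0586] rz -0.0008 tilt [-0.0011  0.0008] q6 -0.45
```

View pics/t6.png

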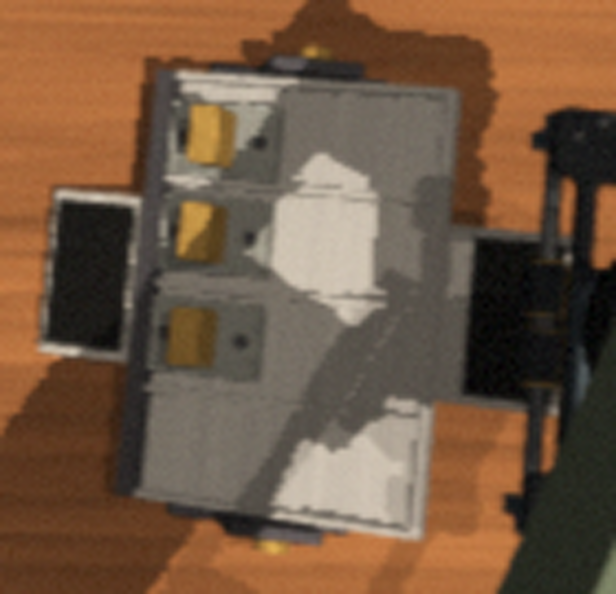

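All three dies are flush against the fence, with tangs at (210,135), (200,232) and (190,335). Levelling from the load tab.

Scaled: 0.03 m is 1.2, 0.02 m is 0.8.

```bash
python3 shift.py '0,0,0,0.08,0,1.2,0;0,0,0,0,0,0.8,0;0,0,0,0,0,0.32,0;0,0,0,0,0,0.2,0;0,0,0,0,0,0.16,0' |sed -n '2p;4p'
python3 shift.py '0,0,0,0,0,0.16,0;0,0,0,0,0,0.16,0;0,0,0,-0.04,0,0.16,0;0,0,0,-0.04,0,0.16,0;0,0,0,-0.04,0,0.16,0' |sed -n '2p;4p'
python3 shift.py '0,0,0,-0.04,0,0.16,0;0,0,0,-0.04,0,0.16,0;0,0,0,-0.04,0,0.16,0;0,0,0,-0.04,0,0.16,0;0,0,0,-0.04,0,0.16,0' |sed -n '2p;4p'
```

```text
eef_pos: [0.5055, -0.2752, 0.1275]
ft_force: [-0.7, 0.3, 0.3]
eef_pos: [0.5063, -0.2802, 0.1102]
ft_force: [-1.9, -1.1, 7.8]
eef_pos: [0.5059, -0.2852, 0.0901]
ft_force: [-1.1, 0.8, 8.4]
```

```bash
python3 shift.py '0,0,0,-0.04,0,0.12,0;0,0,0,-0.04,0,0.12,0;0,0,0,0,0,0.12,0;0,0,0,0,0,0.08,0;0,0,0,0,0,0.08,0' |sed -n '2p;4p'
python3 shift.py '0,0,0,0,0,0.04,0;0,0,0,0,0,0.04,0;0,0,0,0,0,0.04,0;0,0,0,0,0,0,0' |sed -n '2p;4p'
```

```text
eef_pos: [0.5058, -0.2866, 0.0769]
ft_force: [-0.9, 0.0, 7.9]
eef_pos: [0.5058, -0.2867, 0.0743]
ft_force: [-1.4, -0.2, 8.2]
```

```bash
python3 shift.py '0,0,0,0,0,0.04,0;0,0,0,0,0,0.04,0;0,0,0,0,0,0,0' |sed -n '2p;4p'
python3 shift.py '0,0,0,0,0,0.04,0;0,0,0,0,0,0,0' |sed -n '2p;4p'
```

```text
eef_pos: [0.5058, -0.2868, 0.0742]
ft_force: [-4.7, 1.2, 18.9]
eef_pos: [0.5058, -0.2868, 0.0742]
ft_force: [-6.2, 3.2, 24.1]
```

Back on the level stop at 0.0742, 24 N, as the first time. I'll retreat and check the die positions numerically.

Scaled: -0.04 m is -1.6, -0.03 m is -1.2.

```bash
python3 shift.py '0,0,0,0,0,-0.4,0;0,0,0,0,0,-1.2,0;0,0,0,0,0,-1.6,0;0,0,0,0,0,-1.6,0;0,0,0,-1.6,0,0,0' >/dev/null
python3 shift.py '0,0,0,-1.6,0,0,0;0,0,0,-1.6,0,0,0;0,0,0,-1.6,0,0,0;0,0,0,0,0,0,0;0,0,0,0,0,0,0'
python3 - <<'E'
from h import *
f=r.grab_frame('top');g=r.grab_frame('side')
for n,F in(("top",f),("side",g)):
    hsv=cv2.cvtColor(F["pixels"],cv2.COLOR_RGB2HSV)
    m=cv2.inRange(hsv,(18,130,50),(32,255,255))
    k,l,st,ce=cv2.connectedComponentsWithStats(m)
    for i in range(1,k):
        if st[i,4]>25:
            X=w(F,*ce[i],.074+.036);print(n,ce[i].round(1),st[i,4],Ro.from_euler("z",-T[2]).apply(X-np.array([T[0],T[1],.074])).round(4))
    for X in ([.14,.045,0],[-.14,-.045,0],[-.14,.045,0]):print("tab corner expected",px(F,tp(T,X)).round(1))
for l in(-84,-28,28):print("expected flush tang mid",px(f,tp(T,[.043,l/1e3,.036])).round(1),px(g,tp(T,[.043,l/1e3,.036])).round(1))
E
```

```text
clock: 33.2
eef_pos: [0.492, -0.4474, 0.1886]
ee_rot: [0.734, 0.679, 0.0, 0.0]
ft_force: [-0.4, 0.7, -0.3]
width: 0.0002
finger_force: 0.0
top [378.  220.2] 89 [ 0.0443 -0.079   0.036 ]
top [375.7 242.5] 92 [ 0.0447 -0.0285  0.036 ]
top [373.4 266.9] 90 [0.0447 0.0259 0.036 ]
tab corner expected [329.8 270.4]
tab corner expected [454.1 244.2]
tab corner expected [451.2 283.4]
side [377.6 170.5] 134 [ 0.0494 -0.0742  0.036 ]
side [396.8 176.8] 151 [ 0.0499 -0.0239  0.036 ]
side [417.8 183.7] 156 [0.0506 0.0293 0.036 ]
tab corner expected [405.7 218.6]
tab corner expected [420.4 153.5]
tab corner expected [453.  163.1]
expected flush tang mid [378.7 218. ] [375.2 168.1]
expected flush tang mid [376.4 242.8] [396.5 174.9]
expected flush tang mid [374.1 267.9] [418.7 182. ]
```

All three tangs lie at x of about 44.5 mm, against 43 mm for flush. The bias is common to all of them and within calibration. The tray is on its level stop and the robot is clear, so I'm handing in.

```bash
python3 -c "
from plant import r
print(r.hand_in())"
```

```text
the job is handed in; nothing more can be done
None
```

I handed the job in at about 33 s: three dies were present, and all three are against the fence in separate lanes with the tray level; I left the spool, jar and hammer alone, and the hand-in returned no verdict.

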